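# Press a staggered course of kiln bricks

## Task

Lay the loose full-size kiln brick flat on the two bricks on the press's drawn-out bed, lengthwise in line with them and centred over their joint, and let go of it. Then push the bed fully home under the press, wind the crank clockwise until the pressing plate just meets the brick, give it half a turn more, and let go. Do not overtighten, and leave the other loose things alone.

Things in the scene. Friction and masses are not known exactly. Their poses are not given: they have to be found in the camera images.
- full_brick_mid (a point): centre of the loose full-size kiln brick: a buff brick 56 x 100 x 38 mm (x, y, z), about 0.24 kg, lying flat on the table at the start; its y axis runs along its length (either end may be taken as front), z up. The same size as the two bricks on the bed
- half_brick: bystander: loose half-length brick 56 x 48 x 38 mm, same material; origin at the centre of its underside. Leave it alone
- thin_brick: bystander: loose thin brick 56 x 100 x 18 mm, same material; origin at the centre of its underside. Leave it alone
- beaker: bystander: white ceramic beaker, 80 mm across and 100 mm high; origin at the centre of its underside. Leave it alone
- joint_top (a point): point on the press's sliding bed: centre of the top face of the lower course, over the joint where the two fixed bricks (each 56 x 100 x 38 mm, 2 mm apart, laid end to end along y) meet; 74 mm above the table. Moves with the bed. Its y axis runs along the bricks; the bed slides home in its +y direction; z up. The steel bed is 90 mm wide. Exactly under the screw axis when the bed is home
- bed_post (a point): grip point on the bed's post, an upright wooden post 24 mm in diameter, standing from 36 to 100 mm above the table, on the bed 165 mm to the -y side of joint_top; this point is on its axis, 78 mm above the table. Same axes as joint_top
- bed (a joint): how far the bed is drawn out, m: 0 = fully home against its stop under the screw, up to 0.21 drawn out. Stiff slide, about 2.5 N plus drag that grows with speed (8 N per m/s); stays where it is left
- screw_axis (a point): point fixed on the grey C-frame press, on the vertical axis of the screw, 235 mm above the table, level with the arm's top (the boss round the screw stands 3 mm higher). Its x axis points away from the press's column (50 x 70 mm, centred 105 mm to the -x side), its y axis along the bed's way home. The arm over the plate is 60 mm wide and 40 mm deep
- crank_knob (a point): point on the axis of the crank's upright wooden knob, 27 mm in diameter and 44 mm tall, spinning freely on its pin; this point is 25 mm above the knob's foot and 70 mm from the screw axis. At crank = 0 the knob lies on the +x side of screw_axis (its x axis) and this point is 329 mm above the table; it goes down with the screw. The crank's arm just below the knob is 18 mm wide. Room above is free
- crank (a joint): turn of the crank and screw, rad, growing CLOCKWISE seen from above, which winds the plate down 20 mm a full turn (3.18 mm per rad); range 0 to 16.5. Coarse screw with about 0.22 N m of friction: stays where it is left
- plate_face (a point): centre of the underside of the square steel pressing plate, 80 x 80 x 14 mm, under the screw. Clear of everything it is 144 mm above the table at crank = 0 and goes down 3.18 mm per rad of crank. The top of a full brick lying on the lower course is 112 mm above the table
- plate (a joint): how far the plate is pushed up into the screw's end against its spring (3 N per mm), m: 0 while it hangs free; after contact it grows 20 mm per full turn of the crank, so 0.010 is half a turn past contact; stop at 0.018. Seen from outside: 20 mm of bare bright stem shows between plate and dark collar while free, 10 mm at half a turn past contact
Things that resemble listed ones, but are neither listed nor needed, are in the scene too. Leave any black, turquoise or yellow look-alike of the part that bears full_brick_mid alone.

How it is judged:
On the way, in this order (a step that is already met when the one before it is completed fails the run):
1. the full brick lies on the lower course, centred over the joint and in line, let go, with the bed still drawn out (x of full_brick_mid in the frame of joint_top between -0.01 and 0.01 m and y of full_brick_mid in the frame of joint_top between -0.012 and 0.012 m and z of full_brick_mid in the frame of joint_top between 0.0155 and 0.0225 m and angle between the y axis of full_brick_mid and the y axis of joint_top, either way round below 0.12 rad and angle between full_brick_mid's own z axis and vertical below 0.06 rad and contact force between the fingers and full_brick below 0.2 N and value of joint bed above 0.12 m), for 0.2 s.
2. the bed is fully home with the brick still in place and the plate not yet on it (x of full_brick_mid in the frame of joint_top between -0.01 and 0.01 m and y of full_brick_mid in the frame of joint_top between -0.012 and 0.012 m and z of full_brick_mid in the frame of joint_top between 0.0155 and 0.0225 m and angle between the y axis of full_brick_mid and the y axis of joint_top, either way round below 0.12 rad and angle between full_brick_mid's own z axis and vertical below 0.06 rad and value of joint bed below 0.006 m and value of joint plate below 0.001 m), for 0.1 s.
3. the plate has come down on the brick (x of full_brick_mid in the frame of joint_top between -0.01 and 0.01 m and y of full_brick_mid in the frame of joint_top between -0.012 and 0.012 m and z of full_brick_mid in the frame of joint_top between 0.0155 and 0.0225 m and angle between the y axis of full_brick_mid and the y axis of joint_top, either way round below 0.12 rad and angle between full_brick_mid's own z axis and vertical below 0.06 rad and value of joint bed below 0.006 m and value of joint plate above 0.002 m and contact force between plate and full_brick above 3 N), for 0.05 s.
At the end, for the whole second after the job is handed in: The full brick lies flat and still on the lower course, centred over the joint to 12 mm along and 10 mm across, in line to 7 degrees; the bed is within 6 mm of home; the plate bears on the brick, the crank half a turn past contact to within 0.15 turn (plate joint 7 to 13 mm), still (x of full_brick_mid in the frame of joint_top between -0.01 and 0.01 m and y of full_brick_mid in the frame of joint_top between -0.012 and 0.012 m and z of full_brick_mid in the frame of joint_top between 0.0155 and 0.0225 m and angle between the y axis of full_brick_mid and the y axis of joint_top, either way round below 0.12 rad and angle between full_brick_mid's own z axis and vertical below 0.06 rad and contact force between the fingers and full_brick below 0.2 N and value of joint bed below 0.006 m and value of joint plate between 0.007 and 0.013 m and contact force between plate and full_brick above 10 N and linear speed of full_brick below 0.01 m/s and velocity of joint crank between -0.05 and 0.05 rad/s); the robot touches nothing.
It fails at once if the press is overtightened: more than three quarters of a turn past contact (value of joint plate above 0.0155 m).
It fails at once if a bystander is moved by more than 20 mm (distance of any of half_brick, thin_brick, beaker from where it was at the start of the episode above 0.02 m).
It also fails if it takes over 72 s, if anything falls off the work surface, if the arm or the gripper's body presses on something with over 40 N, if the wrist force passes 120 N, or if a joint passes its speed limit or range.

## Robot

A 6-joint arm with a two-finger parallel gripper is mounted at the origin on the work surface. World frame = base frame: x ahead of the robot, y to its left, z up, the work surface at z = 0. Lengths are in m, angles in rad, forces in N, time in s.
With the tool pointing down it reaches from about 0.25 to 0.725 m from the base axis. Payload 4 kg.
Tool frame: the origin (TCP) lies midway between the tips of the shut fingers; the grasp point (between the pads) lies 19 mm behind it; y points along the fingers, x is the direction in which the jaws open and shut, and the axes are right-handed (so a half turn about y gives the same grasp; the last joint's range is limited). The gripper opens to 85 mm and grips with 20 to 120 N. Pads are 22 mm wide; open, the fingers measure 114 mm over their backs; the gripper's body (76 mm by 85 mm) begins 54 mm behind the grasp point. The pads swing forward as they close: fully open they stand 13 mm farther back than shut.
Start: joints at [-1.214, 0.241, 0.005, 1.335, 0, 1.571], TCP at [0.175, -0.469, 0.231] pointing down, gripper open.
Joint ranges: [-2.72, 2.72], [-1.05, 1.87], [-1.09, 1.28], [-1.99, 2.15], [-1.42, 1.44], [-3.14, 3.14]. Speed limits (rad/s): [2.79, 2.79, 3.14, 3.14, 3.14, 3.14].

## Interface

Orientations are given as a unit quaternion [x, y, z, w].
In Python, from workcell import bot gives the robot as it stands. The module is installed in compiled form; this text tells all that it offers.
- The arm moves only by the shell command python3 -m inch 'ROWS'. ROWS is text: rows parted by semicolons, each of 7 numbers parted by spaces: the turn, a rotation vector about the tool's x, y, z in degrees, then the shift along the tool's x, y, z in mm, then the closure, from 0 (fully open) to 1 (shut). In form: ax ay az dx dy dz fingers; .... A call has 1 to 12 rows; each row shifts and turns the commanded pose from where the row before left it, along the tool's axes as they then stand; what a row does not reach is not made up. A row lasts 1/8 s, in which the tool goes at most 62.5 mm and 10.7 degrees, less where a joint would pass 70% of its speed; a pose out of reach is approached as far as the arm can. A call with a gripper value outside its range is refused whole. The fingers move at their own pace and stop on an object; the grip force is fixed at half the most. Time passes only in rows, so rows that do not move let the fingers close. It gives the time, the measured TCP pose, the force and the opening at its end, in the units of the state.
- bot.get_obs(): the state, without advancing time (a new reading comes with each control period).
- bot.camera(name): name is "side" or "top"; returns a dict with "color" (480x640x3 uint8, blue, green, red), "fx", "fy", "cx", "cy" (pixels), "extrinsics" (4x4, takes a point from world to camera coordinates). Camera axes: x right, y up, looking along -z (the intrinsics and any distortion apply to the point x, -y, -z); pixel columns grow to the right and rows downward; lengths in m; the calibration is good to about 2 mm. A picture is of the moment at which its call begins. There is no depth.
- bot.job_done(): hands the job in, once; it reports no verdict.
Trained networks look in the newest picture that a camera, given by its name, has taken for a name from the list of things; names that differ only in an ending like _2 or _b are one class to them, and where a whole thing is asked for, a point or a joint stands for the part that bears it (a point fixed in the world has none). Each returns a list of dicts, best first, with "conf" (0 to 1); they miss things now and then, are a little off and sometimes report something else, mostly with a low value. They report only what shows in the picture. A call takes as long as a camera call. They do not tell look-alikes from the thing itself.
- bot.look_for(name, camera): "extent" ([left, top, right, bottom] in pixels, round what is visible of it).
- bot.cut_out(name, camera): "region" (480x640 bool, what is visible of it) and "extent" ([left, top, right, bottom] in pixels, round what is visible of it).
- bot.spot_point(name, camera): "point" ([column, row] in pixels: a listed point, or the origin of a listed thing).
The state is a dict: "clock": time; "joint_pos": joint angles; "joint_vel": joint speeds; "tau": joint torques, N m; "eef_pos": TCP position; "tool_rot": TCP orientation; "ft_force": force on the tool from outside, world axes, zero at the start; "ft_torque": the same for the moment, N m; "grip_width": finger opening in m.
Only numpy, scipy, OpenCV 4.12 (cv2) and the standard library are available. Lean on these libraries where they do the work, as an engineer would, in place of code of your own. Each camera call takes 0.05 s, during which the arm holds its last target.

## Working session

There is one attempt and no reset: what is moved stays moved. The work goes in short steps, Python scripts to look and compute and a shell command to move; the robot and the scene stay as the last step left them, time stands still between calls to the robot, and variables do not carry over. Pictures are saved under pics/ and viewed, and the job is handed in when it is done.

```bash
mkdir -p pics; ls
cat > h.py <<'E'
import numpy as np, cv2
from workcell import bot
def snap(cam,fn=None):
    c=bot.camera(cam)
    if fn: cv2.imwrite('pics/'+fn,c['color'])
    return c
def ray(c,px):
    E=np.array(c['extrinsics']);R=E[:3,:3];t=E[:3,3]
    d=np.array([(px[0]-c['cx'])/c['fx'],-(px[1]-c['cy'])/c['fy'],-1.])
    return -R.T@t, R.T@d
def atz(c,px,z):
    o,d=ray(c,px);return o+d*(z-o[2])/d[2]
def proj(c,p):
    E=np.array(c['extrinsics']);q=E[:3,:3]@np.array(p)+E[:3,3]
    return np.array([c['cx']+c['fx']*q[0]/-q[2],c['cy']-c['fy']*q[1]/-q[2]])
E
python3 - <<'E'
from h import *
for n in('top','side'):
    c=snap(n,n+'0.png')
    print(n,{k:np.round(v,3).tolist() for k,v in c.items() if k!='color'}, c.keys())
    for t in['full_brick_mid','half_brick','thin_brick','beaker','joint_top','bed_post','screw_axis','crank_knob','plate_face']:
        try: print(t,[(np.round(r['point'],1).tolist(),round(float(r['conf']),2)) for r in bot.spot_point(t,n)][:5])
        except Exception as e: print(t,e)
print(bot.get_obs())
E
```

```text
pics
top {'fx': 487.952, 'fy': 487.952, 'cx': 314.366, 'cy': 241.954, 'extrinsics': [[-0.013, -1.0, -0.006, -0.059], [0.986, -0.014, 0.167, -0.59], [-0.167, -0.004, 0.986, -1.321], [0.0, 0.0, 0.0, 1.0]]} dict_keys(['color', 'fx', 'fy', 'cx', 'cy', 'extrinsics'])
full_brick_mid [([389.8, 247.0], 0.9), ([434.3, 221.4], 0.77), ([344.8, 335.5], 0.56)]
half_brick [([444.8, 263.4], 0.91)]
thin_brick []
beaker [([316.4, 185.1], 0.91), ([160.4, 226.4], 0.28)]
joint_top [([288.7, 242.3], 0.7), ([391.5, 246.5], 0.32)]
bed_post [([340.1, 237.7], 0.93)]
screw_axis [([198.5, 241.7], 0.64)]
crank_knob []
plate_face []
side {'fx': 457.911, 'fy': 457.911, 'cx': 320.111, 'cy': 243.289, 'extrinsics': [[-0.87, -0.493, -0.016, 0.433], [0.365, -0.665, 0.652, -0.396], [-0.332, 0.561, 0.758, -0.967], [0.0, 0.0, 0.0, 1.0]]} dict_keys(['color', 'fx', 'fy', 'cx', 'cy', 'extrinsics'])
full_brick_mid [([343.1, 196.3], 0.93), ([407.7, 307.2], 0.92), ([343.9, 234.6], 0.89), ([441.4, 238.4], 0.68)]
half_brick [([381.1, 214.8], 0.66), ([191.6, 342.8], 0.66)]
thin_brick [([389.6, 258.9], 0.67)]
beaker [([251.0, 263.
[... 176 characters left out ...]
plate_face [([239.6, 361.1], 0.7)]
{'clock': 1.0, 'joint_pos': array([-1.21398498e+00,  2.40583881e-01,  4.99542358e-03,  1.33517945e+00,
       -1.40405226e-05,  1.57081273e+00]), 'joint_vel': array([-0.00015142, -0.00014219, -0.00052959, -0.00194604,  0.00027115,
       -0.00052737]), 'tau': array([-2.53895514e-04, -3.72217441e+01,  2.52694935e+01,  1.05480325e-03,
       -1.12990115e-04, -4.78971231e-06]), 'eef_pos': array([ 0.1746421 , -0.46851451,  0.23131277]), 'tool_rot': array([ 0.58080083, -0.40333289,  0.40334373, -0.58078121]), 'ft_force': array([-0.40728894,  0.43799591,  0.31476329]), 'ft_torque': array([-0.0523202 , -0.01876069, -0.05871168]), 'grip_width': 0.08557087628205592}
```

View pics/top0.png

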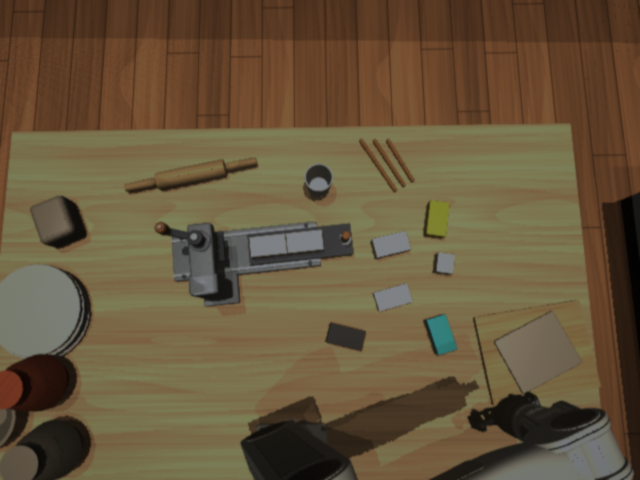

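View pics/side0.png

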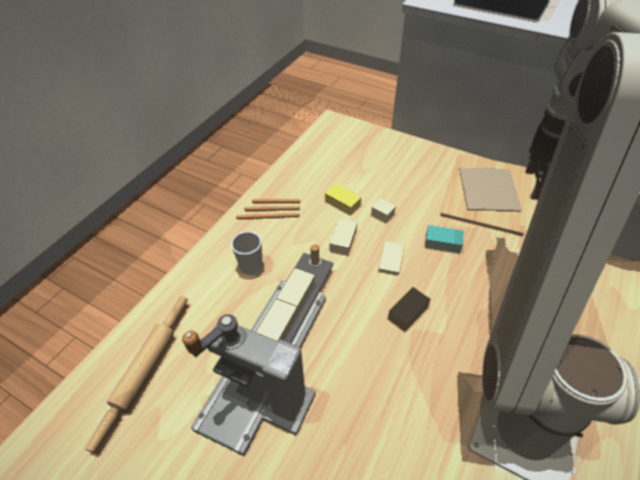

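Run:
```python
from h import *
ct=cv2.imread('pics/top0.png');cs=cv2.imread('pics/side0.png')
a=cv2.resize(ct[200:320,360:460],None,fx=4,fy=4,interpolation=cv2.INTER_CUBIC)
b=cv2.resize(cs[180:300,300:420],None,fx=4,fy=4,interpolation=cv2.INTER_CUBIC)
im=np.zeros((480,880,3),np.uint8);im[:,:400]=a[:480];im[:,400:]=b[:480]
im=cv2.resize(im,(800,436));cv2.imwrite('pics/crop1.png',im)
a=cv2.resize(ct[200:320,145:365],None,fx=3.6,fy=3.6,interpolation=cv2.INTER_CUBIC);cv2.imwrite('pics/crop2.png',a)
a=cv2.resize(cs[230:460,170:345],None,fx=2.6,fy=2.6,interpolation=cv2.INTER_CUBIC);cv2.imwrite('pics/crop3.png',a)
```

```text
(no output)
```

View pics/crop1.png

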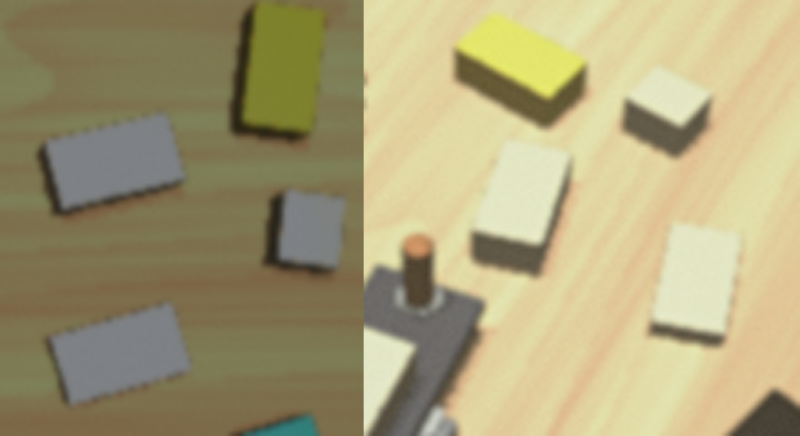

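View pics/crop2.png

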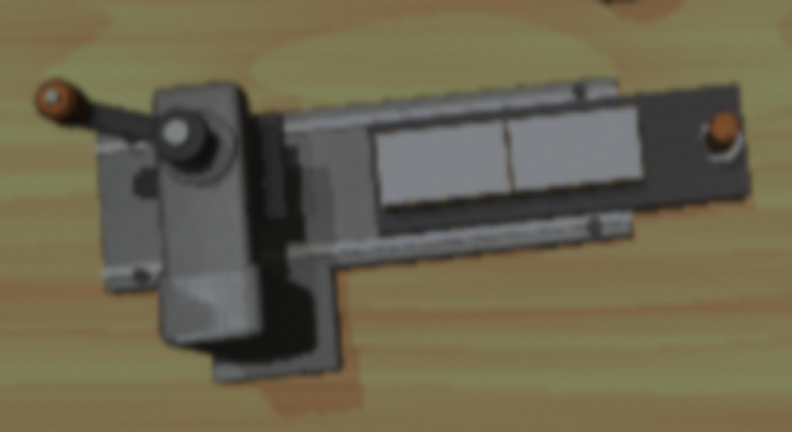

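View pics/crop3.png

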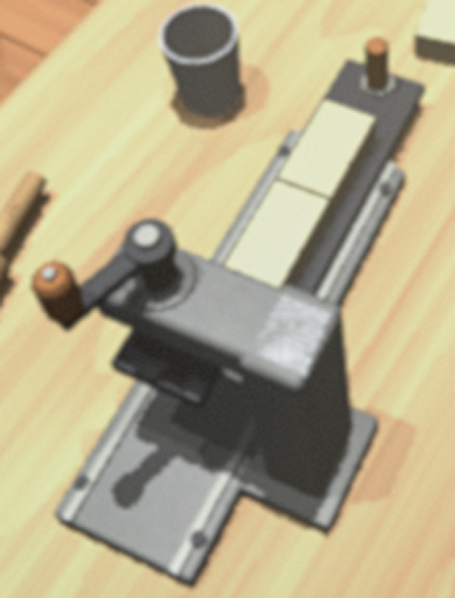

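```bash
cat >> h.py <<'E'
def toprect(c,roi,z,thr=None):
    # bright low-saturation top faces within roi [x0,y0,x1,y1]
    im=c['color'];x0,y0,x1,y1=roi
    s=4;cr=cv2.resize(im[y0:y1,x0:x1],None,fx=s,fy=s,interpolation=cv2.INTER_CUBIC).astype(int)
    b=cr[...,0]; m=((b>(thr or 90))).astype(np.uint8)
    cs,_=cv2.findContours(m,cv2.RETR_EXTERNAL,cv2.CHAIN_APPROX_NONE)
    out=[]
    for k in cs:
        if cv2.contourArea(k)<s*s*80: continue
        pts=k[:,0]; px=(pts+0.5)/s-0.5+[x0,y0]
        w=np.array([atz(c,p,z)[:2] for p in px])
        r=cv2.minAreaRect((w*1000).astype(np.float32))
        out.append((np.round(r[0],1).tolist(),np.round(r[1],1).tolist(),round(r[2],1)))
    return out
E
python3 - <<'E'
from h import *
c=snap('top')
print(c['color'][245,391],c['color'][275,391],c['color'][244,268])
for t in (90,95,100): print(t,toprect(c,(365,222,418,268),.038,t),toprect(c,(365,280,418,315),.018,t),toprect(c,(240,225,330,262),.074,t))
p=lambda px,z:np.round(atz(c,px,z)*1000,1)
print('post',p((345.5,235.5),.1), 'screw hub',p((194.5,236.5),.33),'knob',p((160,227.5),.33))
s=snap('side')
for n in('screw_axis','crank_knob','plate_face','joint_top','bed_post'):
    for q,nm in((c,'top'),(s,'side')):
        r=bot.spot_point(n,nm)
        for e in r[:2]:
            z={'screw_axis':.235,'crank_knob':.329,'plate_face':.144,'joint_top':.074,'bed_post':.078}[n]
            print(n,nm,round(float(e['conf']),2),np.round(e['point'],1),np.round(atz(q,e['point'],z)*1000,1))
E
```

```text
[132 129 126] [ 76 111 124] [134 129 126]
90 [([585.2, -285.3], [58.8, 101.0], 12.8)] [([434.9, -287.2], [57.2, 100.8], 14.9)] [([584.2, 11.1], [56.0, 202.0], 5.5), ([585.1, 49.8], [89.8, 185.6], 5.5)]
95 [([584.7, -285.0], [56.8, 99.8], 12.9)] [([434.8, -287.0], [56.0, 99.7], 15.0)] [([584.2, 11.2], [55.4, 201.4], 5.5), ([622.6, 50.5], [13.2, 179.4], 6.2)]
100 [([584.4, -285.0], [55.5, 98.7], 13.1)] [([434.7, -286.8], [55.3, 98.6], 15.0)] [([579.4, 61.6], [54.5, 99.2], 5.4), ([589.0, -39.3], [54.6, 99.1], 5.4), ([621.8, 50.6], [10.9, 178.7], 5.7)]
post [ 597.1 -152.2  100. ] screw hub [557.9 199.  330. ] knob [579.5 277.  330. ]
screw_axis top 0.71 [199.9 237.4] [573.  209.9 235. ]
screw_axis top 0.55 [390.5 246.6] [ 543.7 -252.   235. ]
crank_knob top 0.98 [161.7 226.4] [582.2 273.6 329. ]
crank_knob top 0.65 [393.  297.3] [ 416.8 -238.6  329. ]
crank_knob side 0.45 [253.1 260.7] [582.4  95.8 329. ]
plate_face top 0.78 [212.  247.6] [562.1 199.6 144. ]
plate_face side 0.9 [242.2 362.6] [555.8 212.6 144. ]
joint_top top 0.67 [286.8 245. ] [577.6   8.6  74. ]
joint_top side 0.92 [287.1 303. ] [581.6  11.5  74. ]
bed_post top 0.81 [347.1 238.3] [ 593.3 -157.8   78. ]
bed_post side 0.57 [316.6 255.6] [ 590.8 -146.8   78. ]
```

```bash
cat >> h.py <<'E'
from scipy.spatial.transform import Rotation as Ro
def st():
    o=bot.get_obs();R=Ro.from_quat(o['tool_rot']).as_matrix()
    return o,np.array(o['eef_pos']),R
def plan(target,jaw_deg,approach=(0,0,-1)):
    """target TCP mm; jaw axis direction in deg in world xy; prints shift in current tool axes, and rotvec deg"""
    o,p,R=st();a=np.radians(jaw_deg);best=None
    for s in(1,-1):
        x=s*np.array([np.cos(a),np.sin(a),0]);y=np.array([0,0,-1.]);z=np.cross(x,y)
        T=np.c_[x,y,z]
        rv=np.degrees(Ro.from_matrix(R.T@T).as_rotvec())
        if best is None or np.linalg.norm(rv)<np.linalg.norm(best[0]): best=(rv,T)
    d=np.array(target)/1000-p
    print('clock %.2f tcp'%o['clock'],np.round(p*1000,1),'F',np.round(o['ft_force'],1),'w %.4f'%o['grip_width'],'q',np.round(o['joint_pos'],2))
    print('rotvec deg',np.round(best[0],1),'shift tool now',np.round(R.T@d*1000,1),'shift tool after turn',np.round(best[1].T@d*1000,1))
    print('jaw now deg',round(np.degrees(np.arctan2(R[1,0],R[0,0])),1),'R',np.round(R,2).tolist())
E
python3 - <<'E'
from h import *
plan((584.6,-285.1,150),12.9)
c=snap('top');s=snap('side')
# triangulate hub top centre & knob top
def tri(pt,ps):
    o1,d1=ray(c,pt);o2,d2=ray(s,ps)
    A=np.c_[d1,-d2];x=np.linalg.lstsq(A,o2-o1,rcond=None)[0]
    a=o1+d1*x[0];b=o2+d2*x[1];return np.round((a+b)/2*1000,1),round(np.linalg.norm(a-b)*1000,1)
sc=lambda u,v:(170+(u+.5)/2.6-.5,230+(v+.5)/2.6-.5)
tc=lambda u,v:(145+(u+.5)/3.6-.5,200+(v+.5)/3.6-.5)
print('hub cap',tri(tc(176,131),sc(147,236)))
print('knob top',tri(tc(51,97),sc(50,273)))
print('post top',tri(tc(722,127),sc(376,46)))
E
```

```text
clock 1.60 tcp [ 174.6 -468.5  231.3] F [-0.2 -0.1  0.1] w 0.0854 q [-1.21  0.24  0.    1.34 -0.    1.57]
rotvec deg [ -0.  -82.5  -0. ] shift tool now [-28.6  81.3 448.2] shift tool after turn [440.6  81.3  87.2]
jaw now deg -69.6 R [[0.35, -0.0, 0.94], [-0.94, 0.0, 0.35], [-0.0, -1.0, -0.0]]
hub cap (array([565.5, 210.2, 294.8]), np.float64(0.1))
knob top (array([580.8, 278. , 336.2]), np.float64(1.0))
post top (array([ 598.9, -151.1,  101.8]), np.float64(1.0))
```

```bash
python3 -m inch '0 -10.3 0 0 0 0 0;0 -10.3 0 0 0 0 0;0 -10.3 0 0 0 0 0;0 -10.3 0 0 0 0 0;0 -10.3 0 0 0 0 0;0 -10.3 0 0 0 0 0;0 -10.3 0 0 0 0 0;0 -10.4 0 0 0 0 0;0 0 0 40 0 8 0;0 0 0 50 0 10 0;0 0 0 50 0 10 0;0 0 0 50 0 10 0'
python3 -m inch '0 0 0 50 10 10 0;0 0 0 50 10 10 0;0 0 0 50 10 10 0;0 0 0 50 10 10 0;0 0 0 30 20 6 0;0 0 0 20 20 3 0;0 0 0 0 0 0 0'
python3 -c "
from h import *
plan((584.6,-285.1,20),12.9)"
```

```text
clock: 3.2
eef_pos: [0.3527, -0.3883, 0.2314]
tool_rot: [0.703, 0.08, -0.079, -0.702]
ft_force: [-0.3, -0.6, -0.2]
grip_width: 0.0851
clock: 4.08
eef_pos: [0.5839, -0.2836, 0.1486]
tool_rot: [-0.702, -0.079, 0.082, 0.703]
ft_force: [-0.5, -0.7, 0.2]
grip_width: 0.0856
clock 4.08 tcp [ 583.9 -283.6  148.6] F [-0.5 -0.7  0.2] w 0.0856 q [-0.45  0.58  0.31  1.3   0.    0.89]
rotvec deg [-0.2  0.2 -0.2] shift tool now [  0.8 128.5  -2. ] shift tool after turn [  0.4 128.6  -1.6]
jaw now deg 13.1 R [[0.97, -0.0, -0.23], [0.23, 0.0, 0.97], [-0.0, -1.0, 0.0]]
```

```bash
python3 -m inch '0 0 0 0 40 -2 0;0 0 0 0 40 0 0;0 0 0 0 35 0 0;0 0 0 0 20 0 0;0 0 0 0 10 0 0;0 0 0 0 0 0 0;0 0 0 0 0 0 0'
python3 - <<'E'
from h import *
plan((584.6,-285.1,4),12.9)
a=snap('top')['color'][200:320,330:450];b=snap('side')['color'][180:300,290:410]
cv2.imwrite('pics/pre.png',cv2.resize(np.hstack([a,b]),(800,400)))
E
```

```text
clock: 4.95
eef_pos: [0.5853, -0.2878, 0.0079]
tool_rot: [0.703, 0.08, -0.079, -0.702]
ft_force: [-0.1, -0.5, 0.5]
grip_width: 0.0856
clock 4.95 tcp [ 585.3 -287.8    7.9] F [-0.1 -0.5  0.5] w 0.0856 q [-0.46  0.7   0.13  1.   -0.    0.89]
rotvec deg [0.1 0.  0.1] shift tool now [-0.1  3.9  2.8] shift tool after turn [-0.1  3.9  2.8]
jaw now deg 12.9 R [[0.97, 0.0, -0.22], [0.22, -0.0, 0.97], [0.0, -1.0, -0.0]]
```

View pics/pre.png

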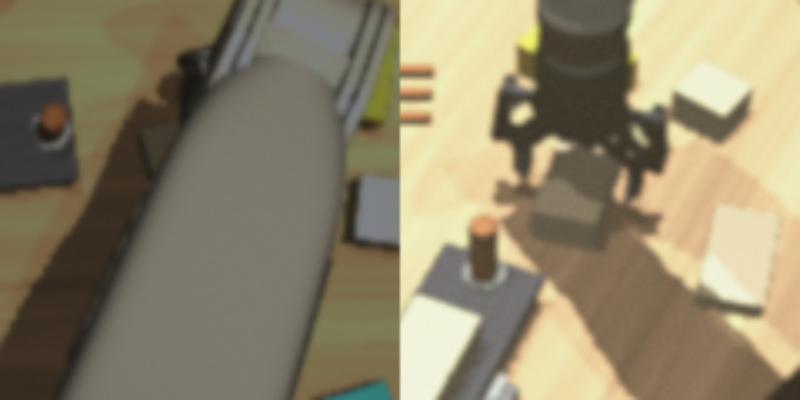

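The side view shows the open fingers straddling the buff full-height brick at about (345,235) in the full frame; nothing else lies between them.

```bash
python3 -m inch '0 0 0 0 4 2 0;0 0 0 0 0 0 1;0 0 0 0 0 0 1;0 0 0 0 0 0 1;0 0 0 0 0 0 1;0 0 0 0 0 0 1;0 0 0 0 0 0 1;0 0 0 0 0 0 1'
python3 -c "
from h import *
plan((584.2,11.2,150),5.5)"
```

```text
clock: 6.05
eef_pos: [0.5841, -0.2852, 0.0025]
tool_rot: [0.703, 0.08, -0.08, -0.703]
ft_force: [-0.8, 0.6, 2.0]
grip_width: 0.0555
clock 6.05 tcp [ 584.1 -285.2    2.5] F [-0.8  0.6  2. ] w 0.0555 q [-0.45  0.7   0.12  0.99  0.    0.89]
rotvec deg [0.  7.4 0. ] shift tool now [  66.5 -147.6  288.8] shift tool after turn [  28.5 -147.5  295. ]
jaw now deg 12.9 R [[0.97, 0.0, -0.22], [0.22, -0.0, 0.97], [0.0, -1.0, -0.0]]
```

```bash
python3 -m inch '0 0 0 0 -25 0 1;0 0 0 0 -50 0 1;0 0 0 0 -50 0 1;0 3.7 0 0 -25 0 1;0 3.7 0 0 0 0 1;0 0 0 3 0 30 1;0 0 0 5 0 50 1;0 0 0 5 0 50 1;0 0 0 5 0 50 1;0 0 0 5 0 50 1;0 0 0 4 0 40 1;0 0 0 2 0 25 1'
python3 -m inch '0 0 0 0 0 0 1;0 0 0 0 0 0 1'
python3 -c "
from h import *
plan((584.2,11.2,76.5),5.5)
snap('side','lift.png')"
```

```text
clock: 7.55
eef_pos: [0.5833, 0.0134, 0.1512]
tool_rot: [-0.706, -0.034, 0.036, 0.706]
ft_force: [0.5, -0.5, -3.4]
grip_width: 0.0552
clock: 7.8
eef_pos: [0.5839, 0.0108, 0.1516]
tool_rot: [0.706, 0.034, -0.035, -0.706]
ft_force: [-0.0, -0.7, -3.0]
grip_width: 0.0552
clock 7.80 tcp [583.9  10.8 151.6] F [-0.  -0.7 -3. ] w 0.0552 q [ 0.02  0.45  0.1   1.22 -0.    1.49]
rotvec deg [ 0.   0.  -0.1] shift tool now [ 0.5 75.1  0.4] shift tool after turn [ 0.3 75.1  0.4]
jaw now deg 5.5 R [[1.0, -0.0, -0.1], [0.1, -0.0, 1.0], [-0.0, -1.0, -0.0]]
```

View pics/lift.png

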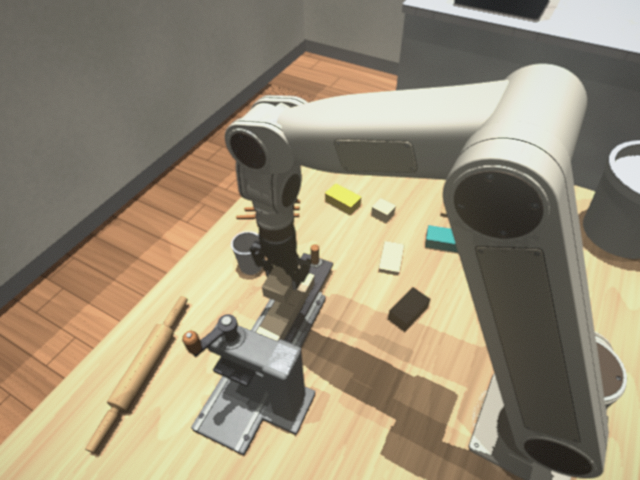

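The brick is held level above the lower course (around (280,290)). The beaker at (247,252) is undisturbed, so I'll lower it.

```bash
python3 -m inch '0 0 0 0 30 0 1;0 0 0 0 25 0 1;0 0 0 0 12 0 1;0 0 0 0 4 0 1;0 0 0 0 2 0 1;0 0 0 0 0 0 1;0 0 0 0 0 0 1'
python3 -c "
from h import *
plan((584.2,11.2,76.5),5.5)"
```

```text
clock: 8.72
eef_pos: [0.5849, 0.0113, 0.0801]
tool_rot: [0.706, 0.035, -0.034, -0.706]
ft_force: [-0.8, 0.1, -2.8]
grip_width: 0.0554
clock 8.72 tcp [584.9  11.3  80.1] F [-0.8  0.1 -2.8] w 0.0554 q [ 0.02  0.51 -0.01  1.05  0.    1.49]
rotvec deg [0.  0.1 0.1] shift tool now [-0.7  3.6 -0.1] shift tool after turn [-0.7  3.6 -0.1]
jaw now deg 5.6 R [[1.0, 0.0, -0.1], [0.1, 0.0, 1.0], [0.0, -1.0, -0.0]]
```

```bash
python3 -m inch '0 0 0 0 2 0 1;0 0 0 0 1 0 1;0 0 0 0 0 0 1;0 0 0 0 0 0 1'; python3 -m inch '0 0 0 0 0.7 0 1;0 0 0 0 0 0 1;0 0 0 0 0 0 1'
```

```text
clock: 9.22
eef_pos: [0.5843, 0.0113, 0.0764]
tool_rot: [-0.706, -0.034, 0.034, 0.706]
ft_force: [-0.8, 0.3, -0.4]
grip_width: 0.0555
clock: 9.6
eef_pos: [0.5844, 0.0113, 0.0764]
tool_rot: [-0.706, -0.034, 0.034, 0.706]
ft_force: [-2.3, -0.1, 6.1]
grip_width: 0.0553
```

```bash
python3 -m inch '0 0 0 0 0 0 0;0 0 0 0 0 0 0;0 0 0 0 0 0 0;0 0 0 0 0 0 0;0 0 0 0 -30 0 0;0 0 0 0 -50 0 0;0 0 0 0 -50 0 0;0 0 0 0 0 -50 0;0 0 0 0 0 -60 0;0 0 0 0 0 -60 0;0 0 0 0 0 0 0'
python3 - <<'E'
from h import *
c=snap('top','placed.png')
for t in(95,100):
  print(toprect(c,(220,215,335,270),.112,t))
  print(toprect(c,(220,215,335,270),.074,t))
s=snap('side')
cv2.imwrite('pics/placeds.png',cv2.resize(s['color'][220:460,170:410],(600,600)))
plan((600,-153,150),5.5)
E
```

```text
clock: 10.98
eef_pos: [0.6005, -0.1625, 0.205]
tool_rot: [0.707, 0.032, -0.032, -0.706]
ft_force: [-0.1, 0.2, -0.3]
grip_width: 0.0856
[([516.6, 52.2], [15.2, 206.5], 3.8), ([584.0, 46.9], [73.1, 252.4], 5.4), ([571.2, -96.2], [49.8, 133.8], 88.8)]
[([521.2, 55.9], [15.6, 212.6], 3.8), ([590.6, 50.4], [75.3, 259.9], 5.4), ([577.4, -96.9], [51.2, 137.8], 88.8)]
[([516.5, 50.8], [13.6, 202.6], 4.4), ([583.7, 46.9], [71.7, 251.2], 5.4), ([568.7, -96.9], [48.4, 129.0], 88.8)]
[([521.1, 54.5], [14.0, 208.6], 4.4), ([590.3, 50.4], [73.8, 258.6], 5.4), ([574.9, -97.6], [49.9, 132.8], 88.8)]
clock 11.07 tcp [ 600.5 -158.6  205.2] F [-0.9  1.2 -0.2] w 0.0855 q [-0.26  0.5   0.31  1.39  0.    1.22]
rotvec deg [-0.  -0.1 -0. ] shift tool now [ 0.1 55.2  5.6] shift tool after turn [ 0.1 55.2  5.6]
jaw now deg 5.4 R [[1.0, -0.0, -0.09], [0.09, 0.0, 1.0], [-0.0, -1.0, 0.0]]
```

View pics/placed.png

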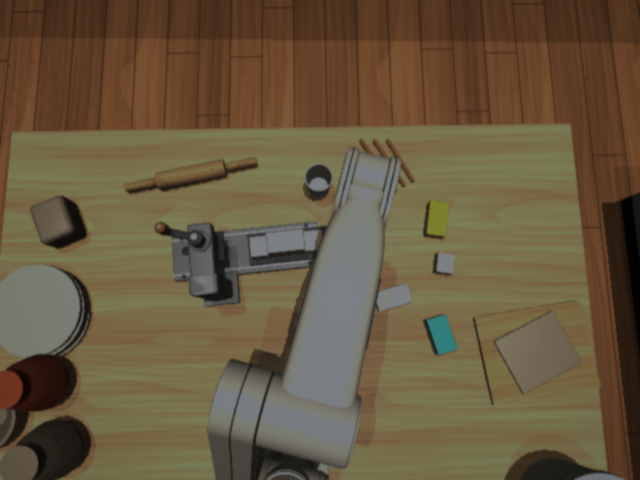

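View pics/placeds.png

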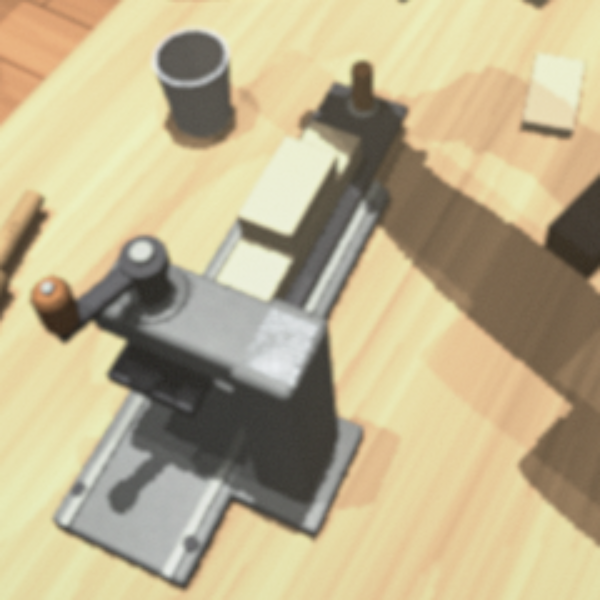

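```bash
cat >> h.py <<'E'
def box(c,im,ctr,ang,size,col,sc,off):
    a=np.radians(ang);ex=np.array([np.cos(a),np.sin(a),0]);ey=np.array([-np.sin(a),np.cos(a),0])
    P=[ctr+sx*size[0]/2*ex+sy*size[1]/2*ey for sx,sy in((-1,-1),(1,-1),(1,1),(-1,1))]
    q=[((proj(c,p)-off+.5)*sc-.5).round().astype(int) for p in P]
    cv2.polylines(im,[np.array(q)],True,col,1)
E
python3 - <<'E'
from h import *
out=[]
for n,r in(('top',(230,205,340,275)),('side',(220,250,330,320))):
    c=snap(n);im=cv2.resize(c['color'][r[1]:r[3],r[0]:r[2]],None,fx=5.2,fy=5.2,interpolation=cv2.INTER_CUBIC)
    if n=='top': im=cv2.convertScaleAbs(im,alpha=1.5)
    im=im.copy()
    o=np.array(r[:2]);
    box(c,im,np.array([.5842,.0112,.112]),5.5,(.056,.1),(0,0,255),5.2,o)
    box(c,im,np.array([.5842,.0112,.074]),5.5,(.056,.202),(0,255,0),5.2,o)
    out.append(im)
cv2.imwrite('pics/ov.png',cv2.resize(np.vstack(out),(460,586)))
cv2.imwrite('pics/ovt.png',out[0])
cv2.imwrite('pics/ovs.png',out[1])
E
```

```text
(no output)
```

View pics/ovt.png

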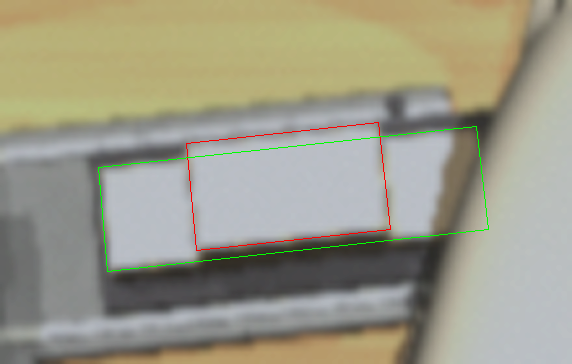

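View pics/ovs.png

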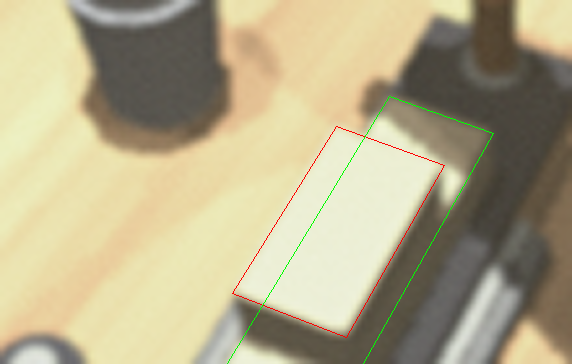

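The red outline (expected pose) coincides with the brick top in both views, so the brick is centred and in line. Next is the post.

```bash
python3 -m inch '0 0 0 0 40 3 0;0 0 0 0 40 2 0;0 0 0 0 35 0 0;0 0 0 0 20 0 0;0 0 0 0 8 0 0;0 0 0 0 0 0 0;0 0 0 0 0 0 0'
python3 - <<'E'
from h import *
plan((600,-153,62),5.5)
b=snap('side')['color'][180:320,250:390]
cv2.imwrite('pics/post.png',cv2.resize(b,(560,560)))
E
```

```text
clock: 12.05
eef_pos: [0.6013, -0.1528, 0.064]
tool_rot: [0.707, 0.035, -0.034, -0.706]
ft_force: [0.3, 0.8, 0.5]
grip_width: 0.0856
clock 12.05 tcp [ 601.3 -152.8   64. ] F [0.3 0.8 0.5] w 0.0856 q [-0.25  0.59  0.08  1.06  0.    1.22]
rotvec deg [0.  0.1 0.1] shift tool now [-1.3  2.  -0.1] shift tool after turn [-1.3  2.  -0.1]
jaw now deg 5.6 R [[1.0, 0.0, -0.1], [0.1, -0.0, 1.0], [0.0, -1.0, -0.0]]
```

View pics/post.png

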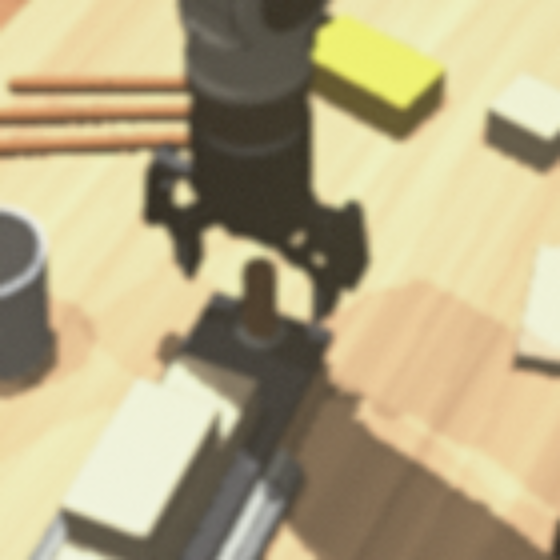

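```bash
python3 -m inch '0 0 0 0 0 0 1;0 0 0 0 0 0 1;0 0 0 0 0 0 1;0 0 0 0 0 0 1;0 0 0 0 0 0 1;0 0 0 0 0 0 1;0 0 0 0 0 0 1;0 0 0 0 0 0 1'
python3 -m inch '0 0 0 0 0 4 1;0 0 0 0 0 8 1;0 0 0 0 0 12 1;0 0 0 0 0 15 1;0 0 0 0 0 15 1;0 0 0 0 0 15 1;0 0 0 0 0 15 1;0 0 0 0 0 15 1;0 0 0 0 0 12 1;0 0 0 0 0 8 1;0 0 0 0 0 4 1;0 0 0 0 0 0 1'
python3 - <<'E'
from h import *
plan((581,43.5,62),5.5)
b=snap('side')['color'][220:440,160:380]
cv2.imwrite('pics/push1.png',cv2.resize(b,(600,600)))
E
```

```text
clock: 13.1
eef_pos: [0.6002, -0.1531, 0.0629]
tool_rot: [0.706, 0.034, -0.034, -0.706]
ft_force: [-1.7, 0.0, 4.2]
grip_width: 0.0227
clock: 14.6
eef_pos: [0.5883, -0.0288, 0.0628]
tool_rot: [-0.706, -0.035, 0.035, 0.707]
ft_force: [-1.8, -0.2, 6.5]
grip_width: 0.0229
clock 14.60 tcp [588.3 -28.8  62.8] F [-1.8 -0.2  6.5] w 0.0229 q [-0.05  0.53 -0.02  1.02  0.    1.42]
rotvec deg [-0.1  0.1  0. ] shift tool now [-0.2  0.9 72.7] shift tool after turn [-0.4  0.8 72.7]
jaw now deg 5.6 R [[1.0, 0.0, -0.1], [0.1, 0.0, 1.0], [0.0, -1.0, 0.0]]
```

View pics/push1.png

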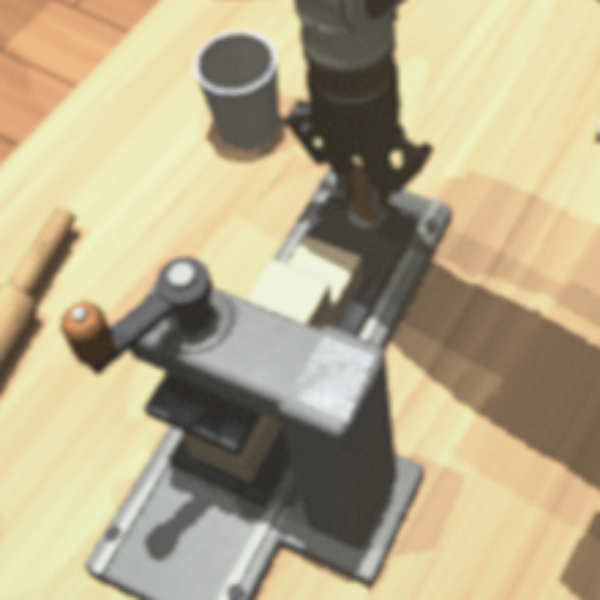

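```bash
python3 -m inch '0 0 0 0 0 4 1;0 0 0 0 0 8 1;0 0 0 0 0 12 1;0 0 0 0 0 14 1;0 0 0 0 0 12 1;0 0 0 0 0 8 1;0 0 0 0 0 5 1;0 0 0 0 0 2 1;0 0 0 0 0 2 1;0 0 0 0 0 1 1;0 0 0 0 0 1 1;0 0 0 0 0 0 1'
python3 -c "
from h import *
plan((581,43.5,62),5.5)"
```

```text
clock: 16.15
eef_pos: [0.5818, 0.0391, 0.0628]
tool_rot: [-0.706, -0.035, 0.034, 0.707]
ft_force: [-0.4, -1.9, 5.5]
grip_width: 0.0226
clock 16.15 tcp [581.8  39.1  62.8] F [-0.4 -1.9  5.5] w 0.0226 q [ 0.07  0.52 -0.03  1.01  0.    1.54]
rotvec deg [-0.   0.1  0. ] shift tool now [-0.4  0.9  4.5] shift tool after turn [-0.4  0.8  4.5]
jaw now deg 5.6 R [[1.0, 0.0, -0.1], [0.1, 0.0, 1.0], [0.0, -1.0, 0.0]]
```

```bash
python3 -m inch '0 0 0 0 0 1 1;0 0 0 0 0 1 1;0 0 0 0 0 1 1;0 0 0 0 0 1 1;0 0 0 0 0 0 1'; python3 -m inch '0 0 0 0 0 1 1;0 0 0 0 0 0 1'; python3 -m inch '0 0 0 0 0 1 1;0 0 0 0 0 0 1'
```

```text
clock: 16.77
eef_pos: [0.5814, 0.043, 0.0628]
tool_rot: [-0.706, -0.035, 0.034, 0.707]
ft_force: [-0.5, -1.9, 5.4]
grip_width: 0.0226
clock: 17.02
eef_pos: [0.5814, 0.044, 0.0628]
tool_rot: [-0.706, -0.035, 0.034, 0.706]
ft_force: [0.3, -3.0, 4.9]
grip_width: 0.0227
clock: 17.27
eef_pos: [0.5813, 0.045, 0.0629]
tool_rot: [-0.706, -0.035, 0.034, 0.706]
ft_force: [-1.1, -1.9, 6.1]
grip_width: 0.0222
```

```bash
for i in 1; do python3 -m inch '0 0 0 0 0 1 1;0 0 0 0 0 0 1'; python3 -m inch '0 0 0 0 0 1 1;0 0 0 0 0 0 1';  python3 -m inch '0 0 0 0 0 1 1;0 0 0 0 0 0 1'; done
```

```text
clock: 17.52
eef_pos: [0.5812, 0.046, 0.0629]
tool_rot: [-0.706, -0.035, 0.034, 0.706]
ft_force: [-1.1, -2.0, 5.0]
grip_width: 0.0228
clock: 17.77
eef_pos: [0.5811, 0.0464, 0.0629]
tool_rot: [0.706, 0.035, -0.034, -0.706]
ft_force: [-0.8, -3.8, 4.3]
grip_width: 0.0227
clock: 18.02
eef_pos: [0.5811, 0.0464, 0.0629]
tool_rot: [0.707, 0.034, -0.034, -0.705]
ft_force: [-0.4, -7.0, 5.6]
grip_width: 0.0228
```

```bash
python3 -m inch '0 0 0 0 0 -1 1;0 0 0 0 0 0 0;0 0 0 0 0 0 0;0 0 0 0 0 0 0;0 0 0 0 0 0 0;0 0 0 0 -30 0 0;0 0 0 0 -50 0 0;0 0 0 0 -50 0 0;0 0 0 0 -50 0 0;0 0 0 0 -50 0 0;0 0 0 0 -50 0 0;0 0 0 0 -40 0 0'
python3 - <<'E'
from h import *
plan((580.6,278.5,390),5.5)
b=snap('side')['color'][220:440,160:380]
cv2.imwrite('pics/home.png',cv2.resize(b,(600,600)))
snap('top','homet.png')
E
```

```text
clock: 19.52
eef_pos: [0.581, 0.0462, 0.3851]
tool_rot: [-0.706, -0.035, 0.033, 0.706]
ft_force: [0.8, 0.1, -0.4]
grip_width: 0.0857
clock 19.52 tcp [581.   46.2 385.1] F [ 0.8  0.1 -0.4] w 0.0857 q [0.08 0.42 0.66 1.81 0.   1.55]
rotvec deg [-0.   0.   0.1] shift tool now [ 22.1  -4.8 231.3] shift tool after turn [ 21.9  -4.9 231.3]
jaw now deg 5.5 R [[1.0, 0.0, -0.1], [0.1, 0.0, 1.0], [0.0, -1.0, 0.0]]
```

View pics/home.png

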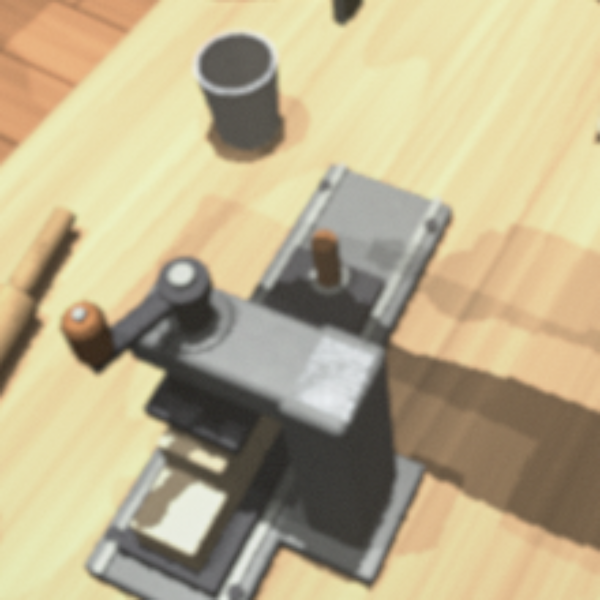

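View pics/homet.png

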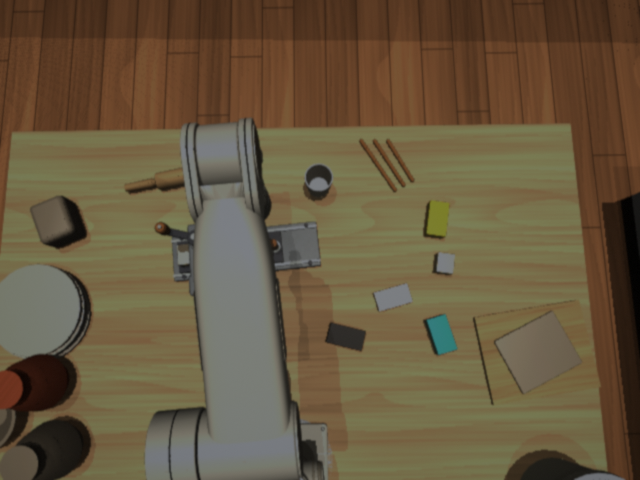

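```bash
python3 - <<'E'
from h import *
c=snap('side');o=np.array([200,310]);im=cv2.resize(c['color'][310:450,200:340],(600,600),interpolation=cv2.INTER_CUBIC).copy()
box(c,im,np.array([.565,.2107,.112]),5.5,(.056,.1),(0,0,255),600/140,o)
box(c,im,np.array([.565,.2107,.074]),5.5,(.056,.202),(0,255,0),600/140,o)
box(c,im,np.array([.565,.2107,.128]),5.5,(.08,.08),(255,0,0),600/140,o)
cv2.imwrite('pics/homeov.png',im)
E
python3 -m inch '0 0 0 2 -4 25 0;0 0 0 5 -4 50 0;0 0 0 5 0 50 0;0 0 0 5 0 50 0;0 0 0 5 0 40 0;0 0 0 0 0 16 0;0 0 0 0 0 0 0;0 0 0 0 0 0 0'
python3 - <<'E'
from h import *
plan((580.6,278.5,297),5.5)
snap('side','k1.png')
E
```

```text
clock: 20.68
eef_pos: [0.5807, 0.2768, 0.3905]
tool_rot: [0.707, 0.034, -0.034, -0.706]
ft_force: [-0.6, 0.3, -0.1]
grip_width: 0.0854
clock 20.68 tcp [580.7 276.8 390.5] F [-0.6  0.3 -0.1] w 0.0854 q [ 0.45  0.61  0.98  1.94 -0.    1.92]
rotvec deg [ 0. -0. -0.] shift tool now [ 0.1 93.5  1.8] shift tool after turn [ 0.1 93.5  1.7]
jaw now deg 5.5 R [[1.0, -0.0, -0.1], [0.1, -0.0, 1.0], [-0.0, -1.0, -0.0]]
```

View pics/homeov.png

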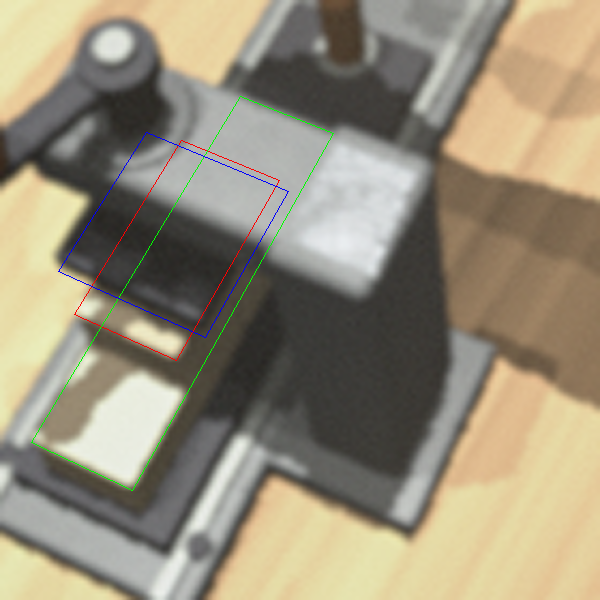

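View pics/k1.png

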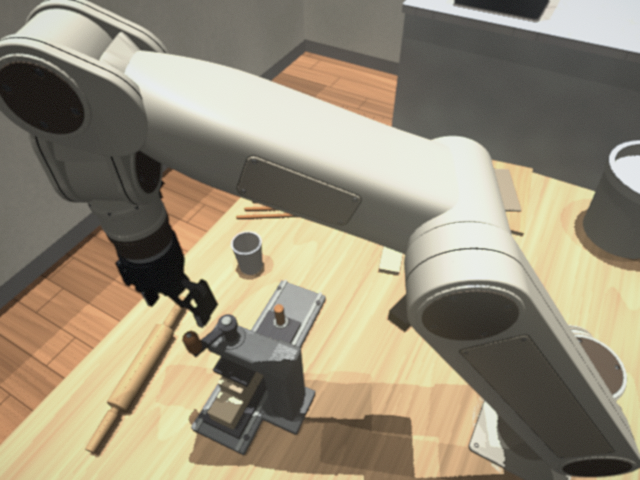

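```bash
python3 -m inch '0 0 0 0 20 1 0;0 0 0 0 15 0.5 0;0 0 0 0 0 0 0;0 0 0 0 0 0 0'
python3 - <<'E'
from h import *
plan((580.6,278.5,297),5.5)
s=snap('side');t=snap('top')
a=cv2.resize(s['color'][250:390,120:260],(400,400));b=cv2.resize(t['color'][190:290,120:220],(400,400))
cv2.imwrite('pics/k2.png',np.hstack([a,b]))
E
```

```text
clock: 21.22
eef_pos: [0.5807, 0.2787, 0.3567]
tool_rot: [-0.706, -0.034, 0.033, 0.706]
ft_force: [0.9, -0.3, 0.3]
grip_width: 0.0852
clock 21.23 tcp [580.7 278.7 356.7] F [ 0.9 -0.3  0.3] w 0.0852 q [ 0.45  0.57  0.82  1.82 -0.    1.92]
rotvec deg [-0.  -0.   0.1] shift tool now [-0.2 59.7 -0.2] shift tool after turn [-0.1 59.7 -0.2]
jaw now deg 5.5 R [[1.0, 0.0, -0.1], [0.1, 0.0, 1.0], [0.0, -1.0, 0.0]]
```

View pics/k2.png

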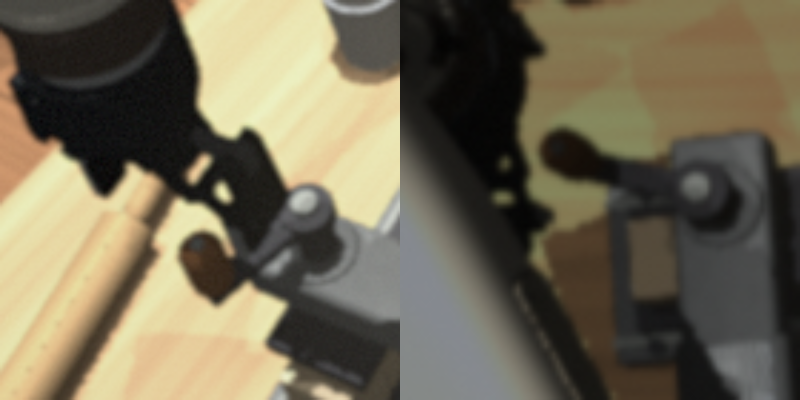

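Run:
```python
from h import *
s=snap('side');t=snap('top')
for n,p in(('knobtop332',(.5806,.2785,.332)),('knobfoot288',(.5806,.2785,.288)),('tipL',(.5806+.0423,.2785+.0041,.370)),('tipR',(.5806-.0423,.2785-.0041,.370)),('knobtop338',(.5806,.2785,.338))):
    a=proj(s,p);b=proj(t,p);print(n,'crop side',((a-[120,250])*400/140).round(),'crop top',((b-[120,190])*4+[400,0]).round())
```

```text
knobtop332 crop side [199. 247.] crop top [556. 147.]
knobfoot288 crop side [216. 283.] crop top [580. 162.]
tipL crop side [120. 186.] crop top [529.  57.]
tipR crop side [248. 240.] crop top [538. 211.]
knobtop338 crop side [197. 241.] crop top [553. 145.]
```

```bash
python3 -m inch '0 0 0 0 25 0 0;0 0 0 0 20 0 0;0 0 0 0 10 0 0;0 0 0 0 4 0 0;0 0 0 0 0 0 0;0 0 0 0 0 0 0'
python3 - <<'E'
from h import *
plan((580.6,278.5,297),5.5)
s=snap('side');t=snap('top')
a=cv2.resize(s['color'][250:390,120:260],(400,400));b=cv2.resize(t['color'][190:290,120:220],(400,400))
cv2.imwrite('pics/k3.png',np.hstack([a,b]))
E
```

```text
clock: 22.18
eef_pos: [0.5808, 0.2798, 0.2976]
tool_rot: [-0.706, -0.035, 0.034, 0.707]
ft_force: [0.0, 0.4, 0.2]
grip_width: 0.0856
clock 22.18 tcp [580.8 279.8 297.6] F [0.  0.4 0.2] w 0.0856 q [0.45 0.54 0.62 1.65 0.   1.92]
rotvec deg [-0.   0.   0.1] shift tool now [-0.3  0.6 -1.3] shift tool after turn [-0.3  0.6 -1.3]
jaw now deg 5.5 R [[1.0, 0.0, -0.1], [0.1, 0.0, 1.0], [0.0, -1.0, 0.0]]
```

View pics/k3.png

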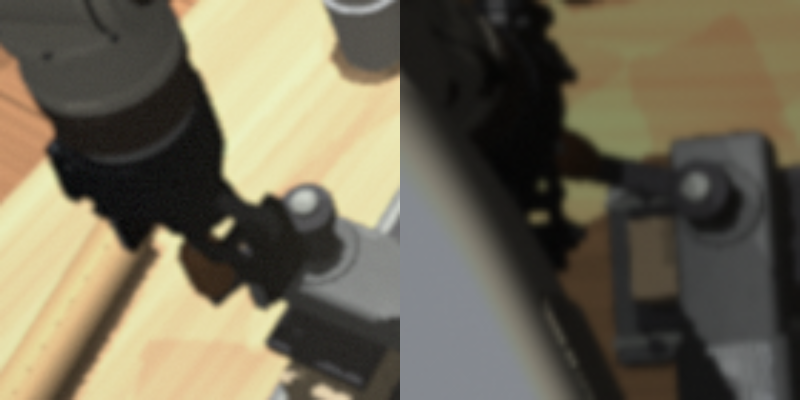

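```bash
python3 -m inch '0 0 0 0 0 -1 1;0 0 0 0 0 0 1;0 0 0 0 0 0 1;0 0 0 0 0 0 1;0 0 0 0 0 0 1;0 0 0 0 0 0 1;0 0 0 0 0 0 1;0 0 0 0 0 0 1'
python3 - <<'E'
from h import *
plan((580.6,278.5,297),5.5)
o,p,R=st()
d=R.T@(p-np.array([.5652,.2105,p[2]]))*1000
print('rel hub in tool axes',d,'cw angle from tool x(press x)',np.degrees(np.arctan2(-d[2],d[0])))
E
```

```text
clock: 23.28
eef_pos: [0.5808, 0.2787, 0.297]
tool_rot: [-0.706, -0.035, 0.034, 0.706]
ft_force: [2.3, -0.5, 2.5]
grip_width: 0.0253
clock 23.27 tcp [580.8 278.7 297. ] F [ 2.3 -0.5  2.5] w 0.0253 q [ 0.45  0.54  0.62  1.65 -0.    1.92]
rotvec deg [-0.   0.   0.1] shift tool now [-0.3  0.  -0.2] shift tool after turn [-0.3  0.  -0.2]
jaw now deg 5.5 R [[1.0, 0.0, -0.1], [0.1, 0.0, 1.0], [0.0, -1.0, 0.0]]
rel hub in tool axes [2.21459676e+01 4.28292785e-02 6.63708515e+01] cw angle from tool x(press x) -71.54768797907842
```

Run:
```python
import numpy as np
th=-71.5
for k in range(32):
    a,b=np.radians(th),np.radians(th+15)
    print(k+1,th+15,'%.1f %.2f %.1f'%(70*(np.cos(b)-np.cos(a)),.833,-70*(np.sin(b)-np.sin(a))));th+=15
```

```text
1 -56.5 16.4 0.83 -8.0
2 -41.5 13.8 0.83 -12.0
3 -26.5 10.2 0.83 -15.1
4 -11.5 5.9 0.83 -17.3
5 3.5 1.3 0.83 -18.2
6 18.5 -3.5 0.83 -17.9
7 33.5 -8.0 0.83 -16.4
8 48.5 -12.0 0.83 -13.8
9 63.5 -15.1 0.83 -10.2
10 78.5 -17.3 0.83 -5.9
11 93.5 -18.2 0.83 -1.3
12 108.5 -17.9 0.83 3.5
13 123.5 -16.4 0.83 8.0
14 138.5 -13.8 0.83 12.0
15 153.5 -10.2 0.83 15.1
16 168.5 -5.9 0.83 17.3
17 183.5 -1.3 0.83 18.2
18 198.5 3.5 0.83 17.9
19 213.5 8.0 0.83 16.4
20 228.5 12.0 0.83 13.8
21 243.5 15.1 0.83 10.2
22 258.5 17.3 0.83 5.9
23 273.5 18.2 0.83 1.3
24 288.5 17.9 0.83 -3.5
25 303.5 16.4 0.83 -8.0
26 318.5 13.8 0.83 -12.0
27 333.5 10.2 0.83 -15.1
28 348.5 5.9 0.83 -17.3
29 363.5 1.3 0.83 -18.2
30 378.5 -3.5 0.83 -17.9
31 393.5 -8.0 0.83 -16.4
32 408.5 -12.0 0.83 -13.8
```

```bash
python3 -m inch '0 0 0 16.4 0.8 -8 1;0 0 0 13.8 0.8 -12 1;0 0 0 10.2 0.8 -15.1 1;0 0 0 5.9 0.8 -17.3 1;0 0 0 0 0 0 1;0 0 0 0 0 0 1'
cat >> h.py <<'E'
def crank():
    o,p,R=st();u=np.array([np.cos(np.radians(5.5)),np.sin(np.radians(5.5)),0]);v=np.array([-u[1],u[0],0])
    d=p-np.array([.5652,.2105,0]);x,y=d@u*1000,d@v*1000
    print('press xy %.1f %.1f r %.1f cw %.1f z %.1f'%(x,y,np.hypot(x,y),np.degrees(np.arctan2(-y,x)),p[2]*1000),'F',np.round(R.T@o['ft_force'],1),'jaw',np.round(np.degrees(np.arctan2(R[1,0],R[0,0])),1),'q',np.round(o['joint_pos'],2),'clk',o['clock'])
E
python3 - <<'E'
from h import *
crank()
s=snap('side');t=snap('top')
a=cv2.resize(s['color'][250:390,120:260],(400,400));b=cv2.resize(t['color'][190:290,120:220],(400,400))
cv2.imwrite('pics/k4.png',np.hstack([a,b]))
E
```

```text
clock: 24.02
eef_pos: [0.6328, 0.2288, 0.2935]
tool_rot: [0.707, 0.034, -0.033, -0.705]
ft_force: [5.1, -2.8, 2.8]
grip_width: 0.025
press xy 69.1 11.8 r 70.1 cw -9.7 z 293.5 F [ 4.8 -2.8 -3.2] jaw 5.4 q [ 0.35  0.62  0.74  1.69 -0.    1.82] clk 24.025
```

View pics/k4.png

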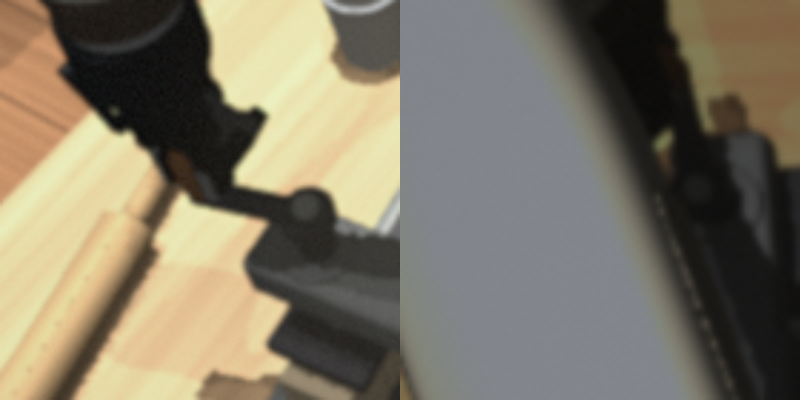

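The crank arm follows the gripper (knob near (182,310) in the side view). I'll carry on round the circle.

```bash
python3 -m inch '0 0 0 1.3 0.9 -18.2 1;0 0 0 -3.5 0.8 -17.9 1;0 0 0 -8 0.8 -16.4 1;0 0 0 -12 0.9 -13.8 1;0 0 0 -15.1 0.8 -10.2 1;0 0 0 -17.3 0.8 -5.9 1;0 0 0 0 0 0 1;0 0 0 0 0 0 1'
python3 -c "
from h import *
crank()"
```

```text
clock: 25.12
eef_pos: [0.5841, 0.143, 0.2885]
tool_rot: [0.707, 0.033, -0.035, -0.706]
ft_force: [-4.6, -2.0, 5.9]
grip_width: 0.025
press xy 12.4 -69.0 r 70.1 cw 79.8 z 288.5 F [-4.8 -5.9 -1.6] jaw 5.5 q [ 0.24  0.44  0.44  1.57 -0.    1.71] clk 25.125
```

```bash
python3 -m inch '0 0 0 -18.2 0.9 -1.3 1;0 0 0 -17.9 0.8 3.5 1;0 0 0 -16.4 0.8 8 1;0 0 0 -13.8 0.9 12 1;0 0 0 -10.2 0.8 15.1 1;0 0 0 -5.9 0.8 17.3 1;0 0 0 -1.3 0.9 18.2 1;0 0 0 0 0 0 1;0 0 0 0 0 0 1'
python3 - <<'E'
from h import *
crank()
s=snap('side')
cv2.imwrite('pics/k5.png',cv2.resize(s['color'][300:450,170:320],(600,600),interpolation=cv2.INTER_CUBIC))
E
```

```text
clock: 26.25
eef_pos: [0.4953, 0.2101, 0.2827]
tool_rot: [-0.705, -0.035, 0.034, 0.707]
ft_force: [2.4, 3.5, 4.5]
grip_width: 0.0252
press xy -69.6 6.3 r 69.9 cw -174.8 z 282.7 F [ 2.8 -4.5  3.3] jaw 5.6 q [0.4  0.3  0.22 1.49 0.   1.87] clk 26.25
```

View pics/k5.png

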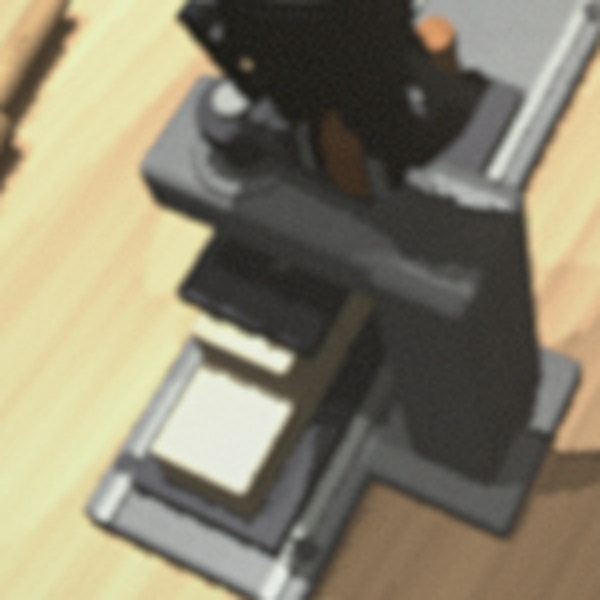

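```bash
python3 -m inch '0 0 0 3.5 0.8 17.9 1;0 0 0 8 0.8 16.4 1;0 0 0 12 0.9 13.8 1;0 0 0 15.1 0.8 10.2 1;0 0 0 17.3 0.8 5.9 1;0 0 0 18.2 0.9 1.3 1;0 0 0 0 0 0 1;0 0 0 0 0 0 1'
python3 - <<'E'
from h import *
crank()
s=snap('side')
cv2.imwrite('pics/k6.png',cv2.resize(s['color'][300:450,170:320],(600,600),interpolation=cv2.INTER_CUBIC))
E
```

```text
clock: 27.3
eef_pos: [0.5635, 0.2804, 0.2778]
tool_rot: [0.706, 0.034, -0.033, -0.706]
ft_force: [3.0, -0.3, 5.1]
grip_width: 0.025
press xy 5.0 69.8 r 69.9 cw -85.9 z 277.8 F [ 3.  -5.1 -0.6] jaw 5.5 q [ 0.46  0.5   0.51  1.57 -0.    1.94] clk 27.3
```

View pics/k6.png

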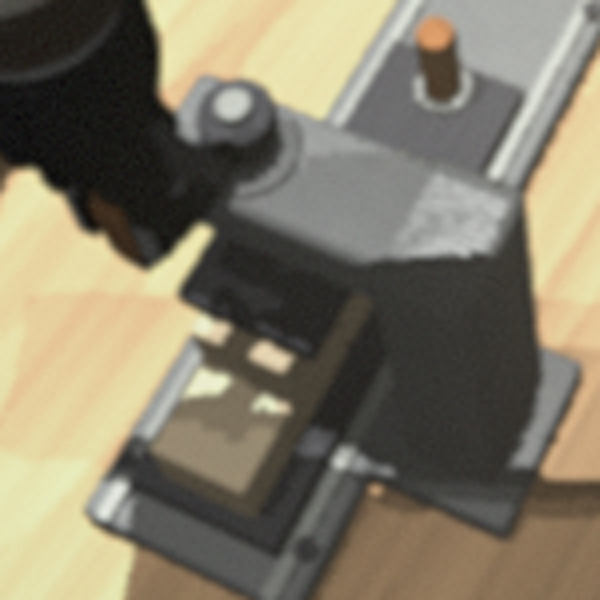

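```bash
python3 -m inch '0 0 0 17.9 0.8 -3.5 1;0 0 0 16.4 0.8 -8 1;0 0 0 13.8 0.9 -12 1;0 0 0 10.2 0.8 -15.1 1;0 0 0 0 0 0 1'
python3 -c "
from h import *
crank()"
python3 -m inch '0 0 0 5.9 0.8 -17.3 1;0 0 0 1.3 0.9 -18.2 1;0 0 0 -3.5 0.8 -17.9 1;0 0 0 -8 0.8 -16.4 1;0 0 0 0 0 0 1;0 0 0 0 0 0 1'
python3 - <<'E'
from h import *
crank()
s=snap('side')
cv2.imwrite('pics/k7.png',cv2.resize(s['color'][300:450,170:320],(600,600),interpolation=cv2.INTER_CUBIC))
E
```

```text
clock: 27.98
eef_pos: [0.6252, 0.2467, 0.2744]
tool_rot: [0.706, 0.034, -0.033, -0.706]
ft_force: [3.8, -1.0, 5.7]
grip_width: 0.0252
press xy 63.2 30.3 r 70.0 cw -25.6 z 274.4 F [ 3.7 -5.7 -1.4] jaw 5.4 q [ 0.38  0.61  0.67  1.64 -0.    1.85] clk 27.975
clock: 28.72
eef_pos: [0.6265, 0.1763, 0.2711]
tool_rot: [0.707, 0.033, -0.034, -0.705]
ft_force: [1.2, -4.3, 7.1]
grip_width: 0.0252
press xy 57.7 -39.9 r 70.1 cw 34.6 z 271.1 F [ 0.7 -7.1 -4.5] jaw 5.5 q [ 0.28  0.56  0.58  1.59 -0.    1.75] clk 28.725
```

View pics/k7.png

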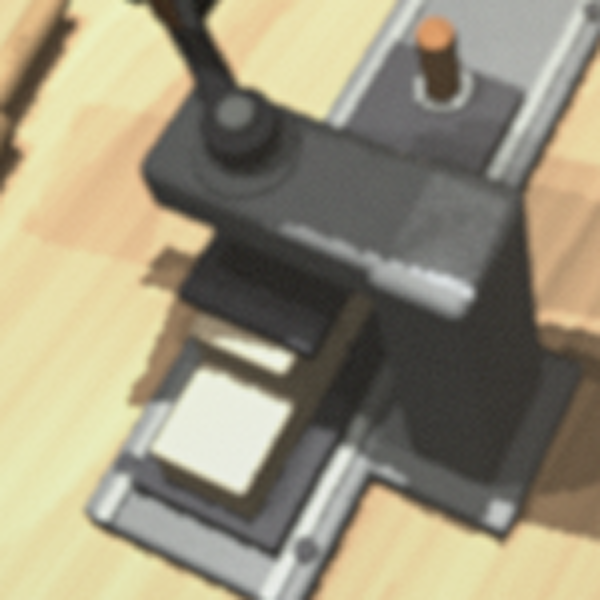

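```bash
python3 -m inch '0 0 0 0 0 0 0;0 0 0 0 0 0 0;0 0 0 0 0 0 0;0 0 0 0 0 0 0;0 0 0 0 -20 0 0;0 0 0 0 -40 0 0;0 0 0 0 -40 0 0;0 0 0 0 0 -30 0;0 0 0 0 0 -60 0;0 0 0 0 0 -60 0;0 0 0 0 0 -60 0;0 0 0 0 0 0 0'
python3 - <<'E'
from h import *
crank()
s=snap('side');t=snap('top','end_t.png')
im=cv2.resize(s['color'][290:430,180:320],(600,600),interpolation=cv2.INTER_CUBIC);o=np.array([180,290]);im2=im.copy()
box(s,im2,np.array([.565,.2107,.112]),5.5,(.056,.1),(0,0,255),600/140,o)
box(s,im2,np.array([.565,.2107,.074]),5.5,(.056,.202),(0,255,0),600/140,o)
box(s,im2,np.array([.565,.2107,.112]),5.5,(.08,.08),(255,0,0),600/140,o)
g=cv2.convertScaleAbs(im,alpha=3);cv2.imwrite('pics/end_b.png',g)
cv2.imwrite('pics/end_s.png',im2)
for n,q in(('side',s),('top',t)):
    print(n,[(np.round(e['point'],1),round(float(e['conf']),2),np.round(atz(q,e['point'],.287)*1000-[565.2,210.5,287],1)) for e in bot.spot_point('crank_knob',n)][:2])
E
```

```text
clock: 30.28
eef_pos: [0.6468, -0.0362, 0.3704]
tool_rot: [0.707, 0.031, -0.032, -0.706]
ft_force: [0.3, 0.3, -0.1]
grip_width: 0.0852
press xy 57.6 -253.4 r 259.9 cw 77.2 z 370.4 F [0.3 0.1 0.3] jaw 5.1 q [-0.06  0.6   0.91  1.88 -0.    1.43] clk 30.275
side [(array([209.6, 296.6]), 0.56, array([ 63.1, -29.6,  -0. ]))]
top [(array([442.3, 265.8]), 0.75, array([ -75.9, -571.4,   -0. ])), (array([205.2, 208.2]), 0.64, array([ 67.7, -23.9,  -0. ]))]
```

View pics/end_s.png

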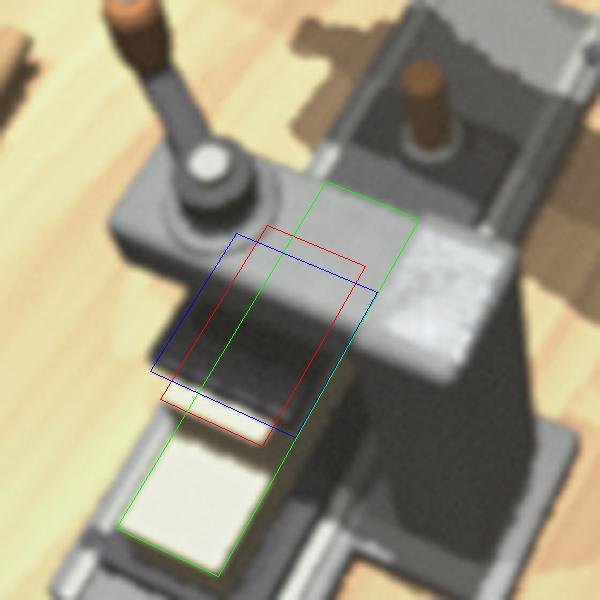

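View pics/end_b.png

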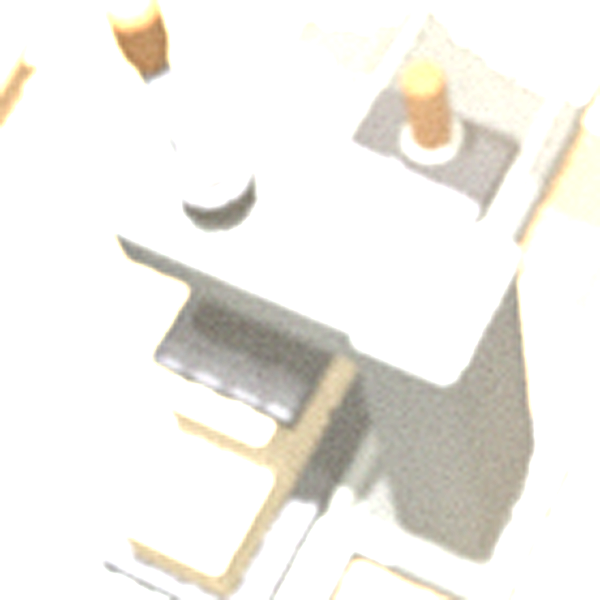

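View pics/end_t.png

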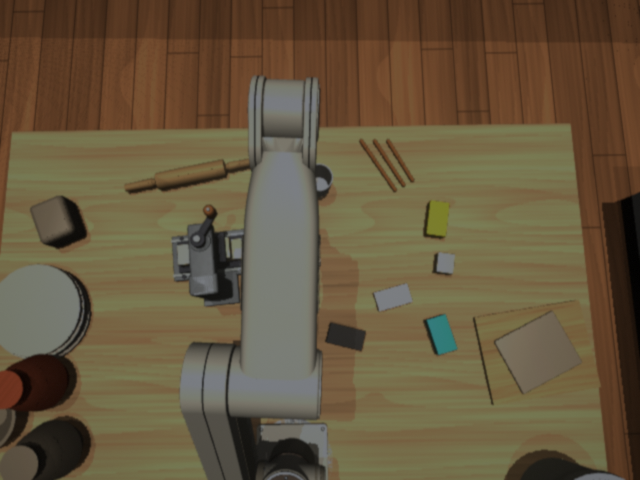

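```bash
python3 -m inch '0 0 0 0 0 0 0;0 0 0 0 0 0 0;0 0 0 0 0 0 0;0 0 0 0 0 0 0'; python3 -c "
from h import *
print(bot.job_done())"
```

```text
clock: 30.98
eef_pos: [0.6469, -0.031, 0.3709]
tool_rot: [0.706, 0.034, -0.034, -0.706]
ft_force: [0.8, -0.3, 0.3]
grip_width: 0.0855
the job is handed in; nothing more can be done
None
```

The brick is on the lower course, the bed is home, and the crank is wound about half a turn past contact. I handed the job in at about 31 s of the 72 s allowed; the hand-in gives no verdict.

**What I did:** I laid the full brick on the two bed bricks and let go, then pushed the bed by its post about 200 mm until the force rose at the stop. I then gripped the knob and wound it about 465° clockwise, let go, and moved the arm clear.

**Last checks:**
- **Brick:** Its outline matched the predicted position in both cameras after placing, and in the side camera with the bed home and after winding.
- **Plate:** It sits on the brick. The gripper's final position put the crank at about 35° clockwise, which works out to roughly 9.9 mm on the plate joint (7 to 13 mm allowed).
- **Bystanders:** The half brick, thin brick and beaker look unmoved by eye, although the arm partly hid the beaker in the last top picture. I did not measure them.
- **Force:** The readings I took during the job stayed below 10 N.

**Disagreements and gaps:**
- **Knob angle:** The detectors put the released knob at about 14° (top camera) and 20° (side camera). Both are below the 35°, but still within tolerance.
- **Knob height:** At the start it measured about 4 mm higher than its angle implied. That did not change which turn the crank was on.
- **Stem:** The bright stem was hidden under the press arm, so the 10 mm is worked out from the crank angle and the stated dimensions, not seen directly.

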